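# Clamp a test pin in the torque tester's collet

## Task

Take the hex-headed test pin from the rack and set its round shank into the collet on top of the torque tester, pressing it gently past the spring balls until it sits fully home on the stop. Then turn the knurled collet nut clockwise (seen from above) until the collet grips the pin firmly, hand-tight but not forced because the torque cell below is delicate, and let go. Leave the other two pins, the jar and the mouse where they are.

Things in the scene. Friction and masses are not known exactly. Their poses are not given: they have to be found in the camera images.
- tester: bench torque tester, fixed: white and grey box with a dark keypad panel on top at its -x end. Origin on the axis of its upright spindle, at bench height; the box spans x -140 to +70, y -80 to +80, z 0 to 62 mm. On the axis: a flat ring up to z = 67, a steel nose (40 mm wide up to z = 75, then 26 mm wide) and the collet nut from z = 98 to 118 mm, nothing above it
- nut_mid (a point): centre of the knurled nut (on the spindle axis, half-way up; fixed to the tester, does not turn). Steel ring 34 mm across, 20 mm high. Turns clockwise seen from above to close the collet, with a steady drag of 0.4 N m, and stays where left; once the collet grips, torque rises 1.1 N m per rad. Hand-tight: 0.25 to 0.45 N m above the drag; 0.6 above it is too much
- backstop: the stop at the bottom of the collet bore, fixed in the tester. Origin at the centre of its upper face, on the spindle axis, 26 mm below the top of the nut. From 4.5 mm above it three sprung balls ride on the shank: pushing past them takes about 3 to 6 N, then the shank goes on to the firm stop. The stop may be loaded with 30 N at most
- pin: hex-headed test pin, plain steel, 56 mm long, about 50 g; origin as pin_tip, z along its axis, head up. Round shank 10 mm across with chamfered end (z = 0 to 32 mm), waist 7.4 mm across (32 to 40), hexagonal head 16 mm across flats (40 to 56 mm), one pair of flats facing its x and -x. Stands upright in one of the rack's holes
- pin_head (a point): centre of the pin's hexagonal head (on the axis, 48 mm above the shank's end), axes as the pin's
- pin_tip (a point): centre of the end face of the pin's shank, axes as the pin's
- rack: white plastic pin rack, fixed, 50 x 170 x 32 mm, origin under its centre; three holes in a row along its y at -55, 0 and +55 mm, 20 mm deep (floor at z = 12 mm). Which pin stands in which hole varies
- pin_round: another test pin, as long as the hex-headed one and alike but for a round head 16 mm across; leave it. Origin at the centre of its lower end
- pin_plain: a third pin, straight, 10 mm across and 52 mm long without a head; leave it. Origin at the centre of its lower end
- jar: amber glass sample jar with a black cap, 52 mm across and 85 mm high, standing on the bench; leave it. Origin under its centre
- mouse: black computer mouse, about 80 x 60 x 34 mm, on the bench; leave it. Origin under its rounded rear end
- collet_mouth (a point): centre of the nut's top face, on the axis, 26 mm above the stop. In the nut's 21 mm mouth sit four collet segments; the square opening between them starts 11.8 to 14.8 mm wide (the nut is backed off by an unknown amount) and closes 4 mm per rad of nut turn, so it meets the 10 mm shank after 0.45 to 1.2 rad
Things that resemble listed ones, but are neither listed nor needed, are in the scene too. What is shaped like the pin but black is not meant.

How it is judged:
By the outcome, as a careful person would: the job done as asked, in the order asked, and still so for the second after the job is handed in, with the robot touching nothing.
It also fails if it takes over 50 s, if anything falls off the work surface, if the arm or the gripper's body presses on something with over 40 N, if the wrist force passes 120 N, or if a joint passes its speed limit or range.

## Robot

A 6-joint arm with a two-finger parallel gripper is mounted at the origin on the work surface. World frame = base frame: x ahead of the robot, y to its left, z up, the work surface at z = 0. Lengths are in m, angles in rad, forces in N, time in s.
With the tool pointing down it reaches from about 0.35 to 0.775 m from the base axis. Payload 7.3 kg.
Tool frame: the origin (TCP) lies where the fingers leave the gripper's body, on its centre line; the fingertips stand 66 mm ahead of it and the grasp point (between the pads) lies 47 mm ahead of it (robot.tips_ahead is the distance from the TCP to the fingertips, in m); z points along the fingers, y is the line along which they close (so a half turn about z gives the same grasp; the last joint's range is limited). The gripper opens to 92 mm and grips with 3 to 60 N. Pads are 19 mm wide; open, the fingers measure 130 mm over their backs; the gripper's body (75 mm by 190 mm) begins 47 mm behind the grasp point.
Start: joints at [-1.35, 0.342, 1.524, -0, 1.275, -0.146], TCP at [0.188, -0.49, 0.292] pointing down, gripper open.
Joint ranges: [-2.53, 2.53], [-0.77, 2.02], [0.04, 2.7], [-1, 4.14], [0.28, 2.66], [-3.11, 3.11]. Speed limits (rad/s): [2.57, 2.57, 3.14, 3.14, 3.14, 3.14].

## Interface

Orientations are given as [roll, pitch, yaw] about the fixed x, y, z axes, in that order (R = Rz(yaw) Ry(pitch) Rx(roll)).
In Python, from cell import robot gives the robot as it stands.
- The arm moves only by the shell command python3 -m inch 'ROWS' [FORCE]. ROWS is a JSON object of lists of equal length, an entry for each row: "travel": the shift along the tool's x, y, z in mm, a list of three; "turn": the turn about the tool's z in units of 5 degrees (1.0 is 5 degrees); "claw": the closure, from -1 (fully open) to 1 (shut). A call has 1 to 12 rows; each row is the pose to reach, as a shift and turn from the pose commanded when the call began, along the tool's axes at that moment; what a row does not reach only later rows make up. A row lasts 1/10 s, in which the tool goes at most 50 mm and 8.59 degrees, less where a joint would pass 70% of its speed; a pose out of reach is approached as far as the arm can. A call with a gripper value outside its range is refused whole. The fingers move at their own pace and stop on an object; FORCE is the grip in N (left out, the last holds). Time passes only in rows, so rows that repeat a pose let the fingers close. It gives the time, the measured TCP pose, the force, the opening and the grip force at its end, in the units of the state.
- robot.observe(): the state, without advancing time (a new reading comes with each control period).
- robot.read_camera(name): name is "scene" or "top" or "wrist"; returns a dict with "pixels" (400x640x3 uint8, red, green, blue), "fx", "fy", "cx", "cy" (pixels), "cam_to_world" (4x4, takes a point from camera to world coordinates). Camera axes: x right, y down, z forward; pixel columns grow to the right and rows downward; lengths in m; the calibration is good to about 2 mm. A picture is of the moment at which its call begins. There is no depth.
- robot.hand_in(): hands the job in; it is judged then, once.
The state is a dict: "time": time; "qpos": joint angles; "qvel": joint speeds; "joint_efforts": joint torques, N m; "tool_pos": TCP position; "tool_rot": TCP orientation; "contact_force": force on the tool from outside, world axes, zero at the start; "torque": the same for the moment, N m; "opening": finger opening in m; "grip_force": force on a finger pad.
Only numpy, scipy, OpenCV 4.12 (cv2) and the standard library are available. Lean on these libraries where they do the work, as an engineer would, in place of code of your own. Each camera call takes 0.05 s, during which the arm holds its last target. There are 200 camera calls.

## Working session

There is one attempt and no reset: what is moved stays moved. The work goes in short steps, Python scripts to look and compute and a shell command to move; the robot and the scene stay as the last step left them, time stands still between calls to the robot, and variables do not carry over. Pictures are saved under pics/ and viewed, at most 10 in all, crops included, and the job is handed in when it is done.

```bash
mkdir -p pics; ls; cat > h.py <<'E'
import numpy as np,cv2,pickle
from cell import robot
def snap(n,f):
    d=robot.read_camera(n); cv2.imwrite(f'pics/{f}.png',d['pixels'][:,:,::-1]); pickle.dump(d,open(f'pics/{f}.pkl','wb')); return d
def load(f): return pickle.load(open(f'pics/{f}.pkl','rb'))
def ray(d,u,v):
    T=np.array(d['cam_to_world']); r=T[:3,:3]@np.array([(u-d['cx'])/d['fx'],(v-d['cy'])/d['fy'],1]); return T[:3,3],r
def onz(d,u,v,z):
    o,r=ray(d,u,v); return o+r*(z-o[2])/r[2]
def proj(d,p):
    T=np.array(d['cam_to_world']); c=T[:3,:3].T@(np.array(p)-T[:3,3]); return d['fx']*c[0]/c[2]+d['cx'],d['fy']*c[1]/c[2]+d['cy']
E
python3 - <<'E'
from h import *
for n in('top','scene'):
    d=snap(n,n+'0'); print(n,d['fx'],np.round(d['cam_to_world'],3).tolist())
s=robot.observe();print(s['time'],s['tool_pos'],s['tool_rot'],s['opening'],s['contact_force'])
E
```

```text
pics
top 445.79309413864274 [[-0.002, -0.992, 0.126, 0.508], [-1.0, 0.002, 0.004, -0.007], [-0.004, -0.125, -0.992, 1.131], [0.0, 0.0, 0.0, 1.0]]
scene 491.3062342688555 [[0.733, 0.432, -0.525, 1.191], [0.679, -0.44, 0.587, -0.636], [0.023, -0.787, -0.616, 0.777], [0.0, 0.0, 0.0, 1.0]]
0.1 [ 0.18823866 -0.48981477  0.29162077] [-3.14025040e+00 -1.70944592e-04  3.66825628e-01] 0.09165714259896102 [ 0.8266643   0.36226348 -0.18614525]
```

View pics/top0.png

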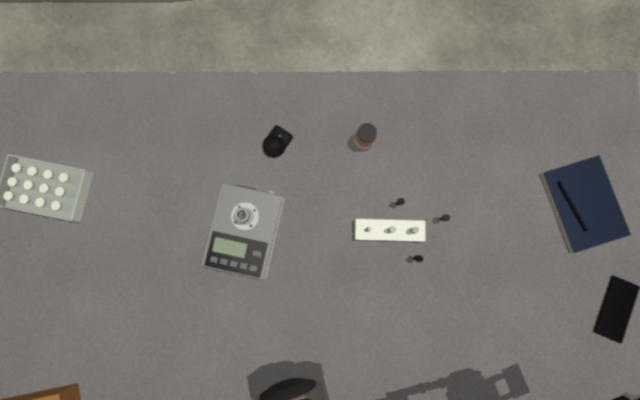

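View pics/scene0.png

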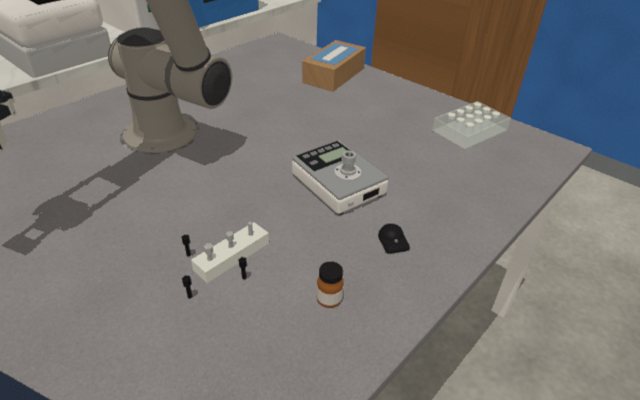

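The top view shows the rack at (390,230) with pins at (367,229), (391,229) and (413,230), and black decoys at (399,202), (445,217) and (418,258). The tester nut is at (242,214), the jar at (366,135) and the mouse at (277,141). The left pin is plain. The hex and round heads can't be told apart at this resolution, so I'll compute positions and check with the wrist camera.

```bash
python3 - <<'E'
from h import *
d=load('top0'); im=d['pixels']
hsv=cv2.cvtColor(im,cv2.COLOR_RGB2HSV)
m=((im.min(2)>165)&(hsv[:,:,1]<60)).astype(np.uint8); m[:,:340]=0;m[:,440:]=0;m[:200]=0;m[260:]=0
m=cv2.morphologyEx(m,cv2.MORPH_CLOSE,np.ones((9,9)))
c=max(cv2.findContours(m,0,2)[0],key=cv2.contourArea)
b=cv2.minAreaRect(c); print(b)
P=np.array([onz(d,*p,.032) for p in cv2.boxPoints(b)]);print(np.round(P,4), [np.linalg.norm(P[i]-P[i-1]).round(3) for i in range(4)])
for q in((367,229),(391,229),(413,230)): print(q,onz(d,*q,.066).round(3))
for q in((399,202),(445,217),(418,258)): print('blk',onz(d,*q,.05).round(3))
print('nut',onz(d,242,214,.118).round(3)); print('jar',onz(d,366,130,.085).round(3))
w=robot.read_camera('wrist');print(w['fx'],np.round(w['cam_to_world'],3).tolist(),robot.observe()['tool_pos'])
a=cv2.resize(im[185:275,340:460,::-1],None,fx=5,fy=5,interpolation=2);
s=load('scene0')['pixels'][215:305,170:290,::-1]
n=im[180:225,210:270,::-1]
cv2.imwrite('pics/c1.png',np.vstack([np.hstack([cv2.resize(im[205:250,345:435,::-1],(400,200),interpolation=2),cv2.resize(n,(400,200),interpolation=2)]),cv2.resize(s,(800,400))[:400]]))
E
```

```text
((389.9999694824219, 229.49998474121094), (68.51595306396484, 20.634244918823242), 1.468800663948059)
[[ 0.5316 -0.097   0.032 ]
 [ 0.5822 -0.099   0.032 ]
 [ 0.5775 -0.2675  0.032 ]
 [ 0.527  -0.2646  0.032 ]] [np.float64(0.168), np.float64(0.051), np.float64(0.169), np.float64(0.051)]
(367, 229) [ 0.554 -0.122  0.066]
(391, 229) [ 0.554 -0.179  0.066]
(413, 230) [ 0.552 -0.231  0.066]
blk [ 0.621 -0.203  0.05 ]
blk [ 0.584 -0.313  0.05 ]
blk [ 0.486 -0.245  0.05 ]
nut [0.587 0.168 0.118]
jar [ 0.791 -0.121  0.085]
327.9449557171899 [[0.358, -0.897, -0.259, 0.258], [-0.934, -0.344, -0.098, -0.463], [-0.001, 0.277, -0.961, 0.385], [0.0, 0.0, 0.0, 1.0]] [ 0.18825226 -0.48985376  0.29172151]
```

View pics/c1.png

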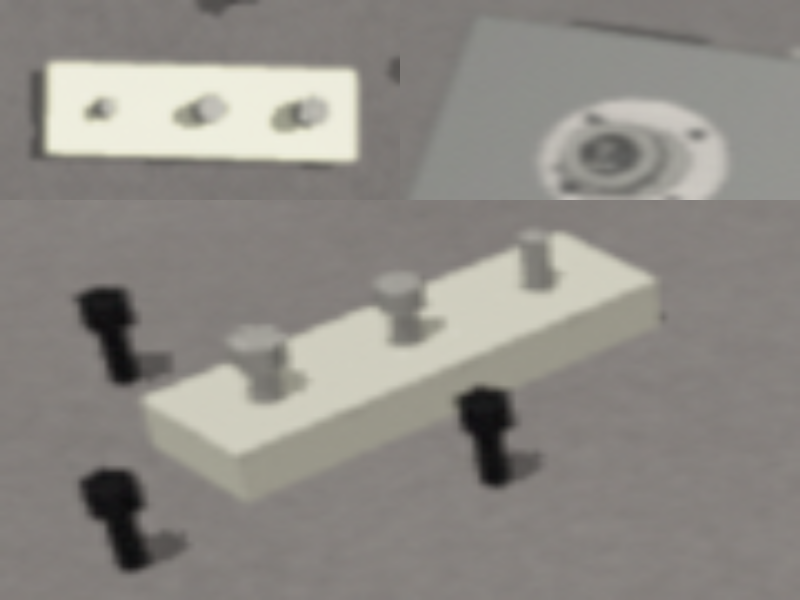

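At (413,230) the nearest pin looks faceted (hex). At (391,229) is the round head and at (367,229) the plain one, and the black decoys are ruled out by colour. I'll move the wrist camera over the first one to confirm.

```bash
python3 -m inch '{"travel":[[30,-8,5],[75,-19,12],[120,-31,19],[165,-42,27],[210,-54,34],[255,-66,41],[300,-77,48],[345,-89,56],[385,-99,62],[415,-107,67],[433,-111,70],[433,-111,70]],"turn":[0,0,0,0,0,0,0,0,0,0,0,0],"claw":[-1,-1,-1,-1,-1,-1,-1,-1,-1,-1,-1,-1]}'
python3 - <<'E'
from h import *
d=snap('wrist','w1'); s=robot.observe(); print(s['time'],s['qpos'].round(3),s['tool_pos'],s['tool_rot'])
print(proj(d,(.552,-.231,.068)),proj(d,(.554,-.179,.068)))
cv2.imwrite('pics/w1b.png',cv2.resize(d['pixels'][:,:,::-1],(800,500)))
E
```

```text
time: 1.35
tool_pos: [0.5538, -0.2298, 0.2213]
tool_rot: [-3.141, 0.001, 0.369]
contact_force: [-0.2, 0.3, 0.1]
opening: 0.0919
grip_force: 0.0
1.4 [-5.230e-01  5.370e-01  1.413e+00 -1.000e-03  1.193e+00  6.790e-01] [ 0.55274135 -0.23088581  0.22166438] [-3.14106599e+00  1.04736978e-03  3.68361996e-01]
(np.float64(321.00924228710284), np.float64(203.00728483048962)) (np.float64(258.9802903862768), np.float64(177.47739654782976))
```

View pics/w1b.png

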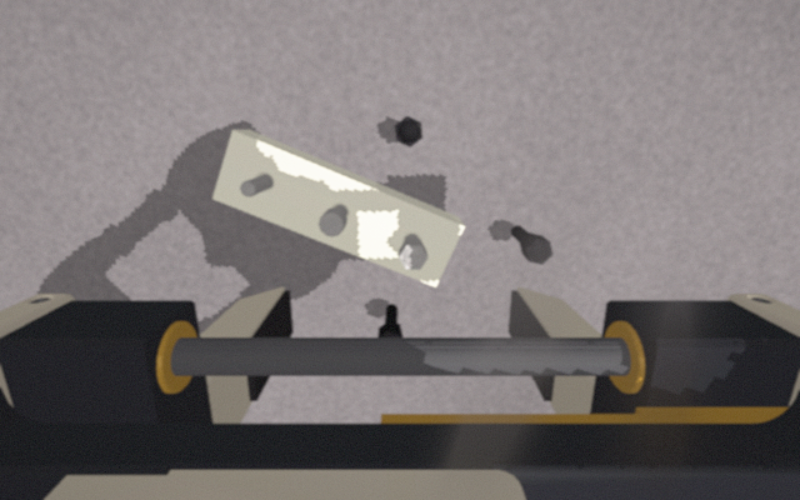

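The wrist view (scaled 1.25) shows plain at (258,185), round at (333,219) and the candidate at (412,252), with black decoys at (408,130), (530,243) and (390,325). Next is an enlarged crop to confirm and get the head angle.

```bash
python3 - <<'E'
from h import *
d=load('w1'); im=d['pixels'][:,:,::-1]
cv2.imwrite('pics/c2.png',np.hstack([cv2.resize(im[180:225,305:355],(400,360),interpolation=2),cv2.resize(im[153:198,240:290],(400,360),interpolation=2)]))
E
```

```text
(no output)
```

View pics/c2.png

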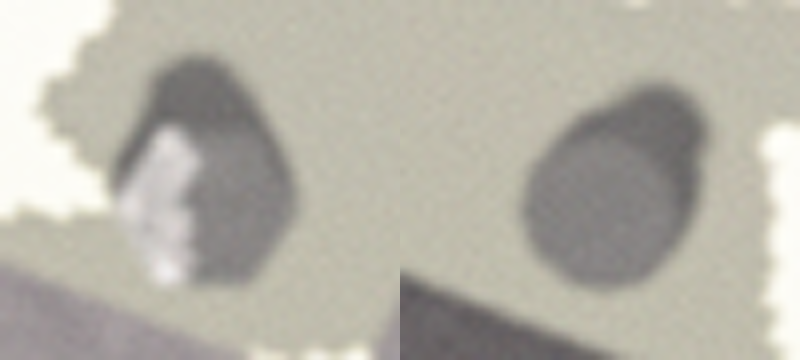

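The left crop (the pin at the rack's -y end) is clearly hexagonal, with flats facing image vertical; the right one is round. So the hex pin is the one at y≈-0.23.

```bash
python3 - <<'E'
from h import *
d=load('w1'); s=robot.observe(); p=s['tool_pos'];R=__import__('scipy.spatial.transform',fromlist=['Rotation']).Rotation.from_euler('xyz',s['tool_rot']).as_matrix()
c=onz(d,330.9,205.5,.068); l=onz(d,305+118/8,180+195/8,.068); r=onz(d,305+296/8,180+195/8,.068); b=onz(d,305+155/8,180+283/8,.068); b2=onz(d,305+248/8,180+283/8,.068)
print(c,np.linalg.norm(l-r),np.linalg.norm(b-b2))
for a,e in((l,r),(b,b2)): print(np.degrees(np.arctan2(*(e-a)[1::-1])))
print(c-p,'tool delta mm',R.T@(c-[0,0,0]-p)*1000)
E
```

```text
[ 0.5528904 -0.239026   0.068    ] 0.017543715843262774 0.009256464048537168
-68.8789274097373
-68.8777339408893
[ 1.49043435e-04 -8.14018254e-03 -1.53664384e-01] tool delta mm [ -2.63119005   7.72872482 153.66317491]
```

```bash
python3 -m inch '{"travel":[[-2.6,7.7,10],[-2.6,7.7,30],[-2.6,7.7,50],[-2.6,7.7,60],[-2.6,7.7,70],[-2.6,7.7,85],[-2.6,7.7,100],[-2.6,7.7,108],[-2.6,7.7,112],[-2.6,7.7,112],[-2.6,7.7,112]],"turn":[-1.2,-2.6,-4,-5.4,-6,-6,-6,-6,-6,-6,-6],"claw":[0.1,0.1,0.1,0.1,0.1,0.1,0.1,0.1,0.1,0.1,0.1]}' 30
python3 -m inch '{"travel":[[0,0,0],[0,0,0],[0,0,0],[0,0,0],[0,0,0],[0,0,0],[0,0,0],[0,0,0]],"turn":[0,0,0,0,0,0,0,0],"claw":[0.3,0.6,0.7,0.7,0.7,0.7,0.7,0.7]}' 30
```

```text
time: 2.5
tool_pos: [0.5531, -0.2398, 0.1109]
tool_rot: [3.14, -0.0, 0.89]
contact_force: [1.4, -0.2, 0.4]
opening: 0.0415
grip_force: 0.0
time: 3.3
tool_pos: [0.5531, -0.2393, 0.1104]
tool_rot: [3.141, -0.0, 0.89]
contact_force: [-0.4, 0.5, 1.5]
opening: 0.0158
grip_force: 30.0
```

```bash
python3 -m inch '{"travel":[[0,0,-10],[0,0,-30],[0,0,-60],[0,0,-95],[0,0,-130],[15,-10,-145],[40,-27,-148],[70,-48,-148],[105,-71,-148],[140,-95,-148],[175,-119,-148],[210,-143,-148]],"turn":[0,0,0,0,0,0,0,0,0,0,0,0],"claw":[0.7,0.7,0.7,0.7,0.7,0.7,0.7,0.7,0.7,0.7,0.7,0.7]}' 30
python3 -m inch '{"travel":[[35,-24,0],[70,-47,0],[100,-68,0],[120,-81,0],[128,-87,0],[128,-87,0],[128,-87,0]],"turn":[0,0,0,0,0,0,0],"claw":[0.7,0.7,0.7,0.7,0.7,0.7,0.7]}' 30
python3 - <<'E'
from h import *
d=snap('wrist','w2'); s=robot.observe(); print(s['time'],s['tool_pos'],s['tool_rot'],s['opening'])
p=s['tool_pos']; print('tip',proj(d,p-[0,0,.0984]),'mouth',proj(d,(.587,.168,.118)))
cv2.imwrite('pics/w2b.png',cv2.resize(d['pixels'][120:300,200:440,::-1],(800,600),interpolation=2))
E
```

```text
time: 4.5
tool_pos: [0.5731, 0.0167, 0.2577]
tool_rot: [-3.14, 0.001, 0.891]
contact_force: [0.5, -0.4, -0.1]
opening: 0.0153
grip_force: 30.0
time: 5.2
tool_pos: [0.5865, 0.1675, 0.2579]
tool_rot: [-3.141, 0.001, 0.89]
contact_force: [-0.4, -0.7, -0.6]
opening: 0.0156
grip_force: 30.0
5.25 [0.58670114 0.16702603 0.25800081] [-3.14152465e+00  8.86716812e-04  8.89375923e-01] 0.015454849238780391
tip (np.float64(320.56634196366275), np.float64(226.3932794427046)) mouth (np.float64(319.9757882903344), np.float64(204.64711155773782))
```

View pics/w2b.png

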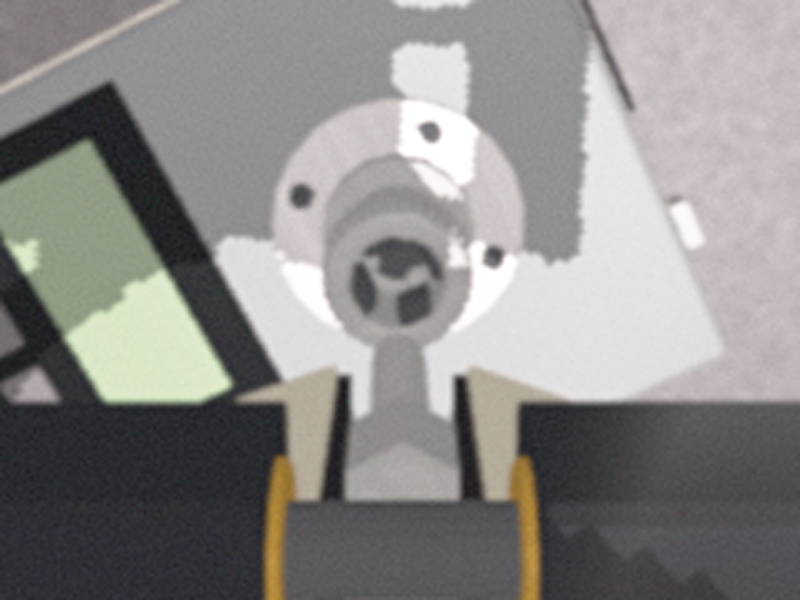

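The view shows the nut at crop (398,278), raw about (319.4,203.4), with the dark segments and opening inside it. The held pin's tip edge is at crop (400,337), raw (320,221). I'll measure it finely.

```bash
cat > meas.py <<'E'
from h import *
from scipy.spatial.transform import Rotation
def nut(f,v0,v1,thr=85,show=True):
    d=load(f); g=cv2.cvtColor(d['pixels'],cv2.COLOR_RGB2GRAY)
    k=cv2.resize(g[v0:v1,290:350],None,fx=8,fy=8,interpolation=2)
    m=(k<thr).astype(np.uint8)
    pts=np.vstack([c.reshape(-1,2) for c in cv2.findContours(m,0,2)[0] if cv2.contourArea(c)>150])
    (x,y),r=cv2.minEnclosingCircle(pts); return d,g,290+(x+.5)/8-.5,v0+(y+.5)/8-.5,r/8
E
python3 - <<'E'
from meas import *
d,g,u,v,r=nut('w2',185,221); print('recess',u,v,r)
o=onz(d,u,v,.118); e=onz(d,u+r,v,.118); print(o,np.linalg.norm(e-o))
k=cv2.GaussianBlur(cv2.resize(g[170:230,280:360],None,fx=8,fy=8,interpolation=2),(0,0),5)
H=cv2.HoughCircles(k,cv2.HOUGH_GRADIENT_ALT,1.2,50,param1=60,param2=.5,minRadius=120,maxRadius=220); print([] if H is None else [(280+h[0]/8,170+h[1]/8,h[2]/8) for h in H[0]])
print(g[212:232,316:325:4].T.tolist()); print(g[226,305:335].tolist()); print(g[230,305:335].tolist())
T=Rotation.from_euler('xyz',robot.observe()['tool_rot']).as_matrix(); p=robot.observe()['tool_pos']
print('tip far edge proj',proj(d,p+T@[.005,0,.0984]), proj(d,p+T@[.004,0,.0984]),'c',proj(d,p+T@[0,0,.0984]))
print('mouth in tool mm',T.T@(o-p)*1000)
E
```

```text
recess 327.875 201.5 22.467525482177734
[0.59311013 0.16620616 0.118     ] 0.016710364468381984
[]
[[138, 138, 143, 140, 142, 149, 163, 167, 163, 149, 147, 148, 146, 150, 146, 149, 148, 146, 152, 147], [72, 80, 78, 88, 93, 122, 153, 170, 158, 151, 146, 148, 150, 147, 147, 151, 146, 149, 151, 147], [74, 76, 75, 84, 111, 149, 169, 170, 164, 161, 151, 147, 143, 144, 144, 143, 144, 146, 143, 142]]
[221, 224, 223, 221, 222, 222, 203, 169, 146, 142, 146, 146, 149, 150, 146, 147, 149, 148, 145, 144, 146, 165, 197, 221, 223, 224, 224, 223, 223, 223]
[224, 223, 221, 222, 223, 214, 184, 158, 147, 146, 145, 152, 149, 146, 148, 151, 145, 147, 145, 143, 141, 148, 174, 205, 221, 222, 222, 222, 224, 224]
tip far edge proj (np.float64(320.55741819418154), np.float64(218.99441665690426)) (np.float64(320.5570525803837), np.float64(220.50848241405703)) c (np.float64(320.5556000181129), np.float64(226.52377726171545))
mouth in tool mm [  3.52436811   5.50368767 139.99736192]
```

```bash
sed -i 's/290:350/303:338/; s/290+/303+/' meas.py
python3 - <<'E'
from meas import *
d,g,u,v,r=nut('w2',185,217); print('recess',u,v,r)
o=onz(d,u,v,.118); e=onz(d,u+r,v,.118); print(o,np.linalg.norm(e-o))
for row in (195,200,203,206,210): print(g[row,292:348].tolist())
E
```

```text
recess 318.6656436920166 204.06978607177734 12.90768814086914
[0.5865262  0.16896604 0.118     ] 0.009621830344968026
[206, 209, 206, 203, 193, 174, 156, 159, 165, 169, 166, 169, 166, 166, 165, 161, 146, 117, 90, 79, 85, 79, 77, 79, 79, 81, 81, 82, 80, 82, 82, 81, 83, 77, 73, 76, 91, 121, 145, 156, 161, 166, 200, 238, 246, 244, 229, 209, 218, 249, 255, 255, 243, 179, 113, 83]
[254, 251, 242, 231, 203, 165, 163, 167, 170, 169, 170, 164, 160, 136, 101, 75, 76, 98, 135, 154, 148, 125, 94, 78, 81, 80, 84, 82, 83, 86, 103, 119, 139, 144, 147, 142, 112, 86, 75, 88, 117, 153, 176, 188, 197, 191, 183, 186, 179, 220, 251, 255, 255, 247, 230, 198]
[254, 254, 255, 255, 234, 184, 163, 166, 168, 168, 167, 163, 151, 121, 89, 76, 67, 69, 86, 122, 155, 165, 161, 149, 136, 123, 113, 114, 118, 132, 154, 165, 170, 166, 162, 152, 145, 125, 102, 94, 111, 133, 154, 158, 164, 162, 159, 159, 166, 210, 251, 255, 255, 254, 254, 255]
[254, 254, 254, 255, 244, 200, 163, 165, 166, 165, 161, 159, 142, 113, 84, 76, 72, 74, 72, 76, 102, 139, 156, 165, 164, 165, 165, 161, 157, 147, 126, 114, 101, 85, 72, 82, 98, 124, 137, 136, 141, 148, 158, 166, 166, 167, 166, 168, 180, 223, 252, 255, 254, 254, 254, 254]
[253, 254, 254, 254, 255, 247, 208, 162, 159, 166, 163, 166, 162, 149, 129, 97, 78, 74, 74, 76, 94, 120, 138, 142, 144, 136, 124, 96, 73, 71, 71, 75, 67, 78, 77, 75, 90, 114, 132, 142, 155, 163, 167, 167, 164, 162, 164, 182, 223, 250, 255, 254, 254, 254, 254, 252]
```

```bash
python3 -m inch '{"travel":[[1.4,-0.5,5],[1.4,-0.5,15],[1.4,-0.5,26],[1.4,-0.5,34],[1.4,-0.5,37],[1.4,-0.5,37],[1.4,-0.5,37]],"turn":[0,0,0,0,0,0,0],"claw":[0.7,0.7,0.7,0.7,0.7,0.7,0.7]}' 30
python3 - <<'E'
from h import *
d=snap('wrist','w3'); s=robot.observe(); print(s['time'],s['tool_pos'],s['tool_rot'],s['contact_force'])
p=s['tool_pos']; print('tip',proj(d,p-[0,0,.0984]),'mouth',proj(d,(.5865,.169,.118)))
cv2.imwrite('pics/w3b.png',cv2.resize(d['pixels'][180:255,270:370,::-1],(800,600),interpolation=2))
E
```

```text
time: 5.95
tool_pos: [0.5875, 0.1696, 0.2214]
tool_rot: [3.141, -0.0, 0.89]
contact_force: [0.3, -0.4, -0.7]
opening: 0.0155
grip_force: 30.0
6.0 [0.58760893 0.16960175 0.22157853] [ 3.14096577e+00 -5.65233580e-04  8.90450009e-01] [ 0.36782379  0.81230045 -0.00543544]
tip (np.float64(319.8593152863318), np.float64(226.15646663768996)) mouth (np.float64(319.1076492541835), np.float64(224.89382139545836))
```

View pics/w3b.png

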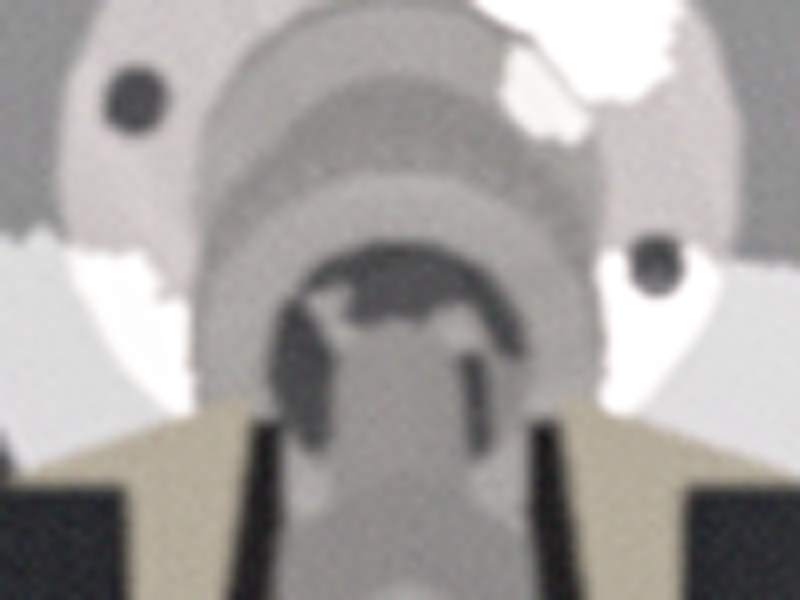

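The pin tip is just above the mouth. In the crop the shank is centred at column 396 with its far edge at row 322. The nut rim spans columns 193–605 with its far rim at row 172, and the recess's far edge is at row 240. I'll work out the relative x offset.

```bash
python3 - <<'E'
from h import *
from scipy.spatial.transform import Rotation
d=load('w3'); T=Rotation.from_euler('xyz',[3.1413,0,.890]).as_matrix(); p=np.array([.5876,.1696,.2215])
g=cv2.cvtColor(d['pixels'],cv2.COLOR_RGB2GRAY)
print(g[196:228,318:322].mean(1).round().tolist())
for r in(218,226,232): print(r,g[r,290:350].tolist())
f=lambda u,v,z:(T.T@(onz(d,u,v,z)-p)*1000)[:2].round(2)
c=lambda a:a/8-.5+.0625
for n,v,z,R in(('nut',180+c(172),.118,17),('recess',180+c(240),.118,10.5),('shank',180+c(322),.1236,5),('shank lo',180+c(322),.1231,5)):
    q=f(319.4,v,z); print(n,v,q,'centre x',q[0]-R)
for n,u in(('nutL',270+c(193)),('nutR',270+c(605)),('recL',270+c(270)),('recR',270+c(528))): print(n,f(u,225.5,.118))
for n,u in(('shL',270+c(330)),('shR',270+c(462))): print(n,f(u,227,.1235))
E
```

```text
[140.0, 146.0, 147.0, 148.0, 147.0, 157.0, 174.0, 176.0, 174.0, 170.0, 171.0, 167.0, 167.0, 151.0, 109.0, 76.0, 77.0, 80.0, 83.0, 83.0, 82.0, 84.0, 84.0, 102.0, 133.0, 146.0, 149.0, 150.0, 149.0, 148.0, 148.0, 149.0]
218 [249, 253, 247, 214, 165, 156, 163, 172, 169, 172, 171, 170, 168, 160, 142, 109, 85, 89, 117, 148, 162, 160, 145, 116, 91, 80, 83, 81, 83, 84, 83, 85, 83, 91, 111, 121, 127, 138, 124, 104, 83, 75, 84, 99, 127, 152, 161, 164, 164, 164, 162, 165, 162, 156, 164, 218, 251, 255, 255, 255]
226 [254, 254, 252, 226, 181, 163, 159, 165, 163, 167, 166, 156, 149, 118, 83, 78, 75, 72, 71, 72, 76, 101, 130, 146, 148, 147, 149, 149, 148, 150, 148, 148, 146, 147, 145, 146, 130, 108, 78, 72, 97, 125, 138, 134, 136, 138, 145, 157, 162, 164, 162, 163, 160, 167, 170, 194, 241, 255, 255, 254]
232 [203, 204, 200, 191, 177, 172, 172, 174, 174, 172, 160, 132, 114, 107, 97, 85, 84, 75, 73, 76, 87, 115, 137, 145, 147, 148, 143, 150, 149, 148, 147, 148, 147, 144, 145, 142, 140, 132, 102, 86, 88, 114, 135, 143, 146, 138, 129, 117, 113, 128, 151, 166, 169, 174, 171, 173, 177, 188, 194, 191]
nut 201.0625 [14.8 -0.3] centre x -2.1999999999999993
recess 209.5625 [ 9.19 -0.31] centre x -1.3100000000000005
shank 219.8125 [ 4.38 -0.3 ] centre x -0.6200000000000001
shank lo 219.8125 [ 4.19 -0.3 ] centre x -0.8099999999999996
nutL [ -1.56 -16.8 ]
nutR [-1.59 16.21]
recL [ -1.56 -10.63]
recR [-1.58 10.04]
shL [-0.42 -5.67]
shR [-0.43  4.63]
```

```bash
python3 -m inch '{"travel":[[-1,0.2,0],[-1,0.2,1],[-1,0.2,2],[-1,0.2,3],[-1,0.2,4],[-1,0.2,5],[-1,0.2,6],[-1,0.2,6.5],[-1,0.2,7],[-1,0.2,7]],"turn":[0,0,0,0,0,0,0,0,0,0],"claw":[0.7,0.7,0.7,0.7,0.7,0.7,0.7,0.7,0.7,0.7]}' 30
python3 - <<'E'
from h import *
s=robot.observe(); print(s['tool_pos'],s['contact_force'],s['torque'])
E
```

```text
time: 7.0
tool_pos: [0.5869, 0.1686, 0.2141]
tool_rot: [-3.142, 0.0, 0.89]
contact_force: [0.1, -0.5, -1.3]
opening: 0.0154
grip_force: 30.0
[0.58686757 0.1686044  0.21411671] [ 0.05398049 -0.48945118 -1.32829837] [-0.04248078 -0.07987973 -0.02348642]
```

```bash
python3 -m inch '{"travel":[[0,0,1],[0,0,2],[0,0,3],[0,0,4],[0,0,4]],"turn":[0,0,0,0,0],"claw":[0.7,0.7,0.7,0.7,0.7]}' 30
python3 -m inch '{"travel":[[0,0,1],[0,0,2],[0,0,3],[0,0,4],[0,0,4]],"turn":[0,0,0,0,0],"claw":[0.7,0.7,0.7,0.7,0.7]}' 30
```

```text
time: 7.5
tool_pos: [0.5868, 0.1686, 0.21]
tool_rot: [-3.141, 0.0, 0.89]
contact_force: [-0.3, -0.4, -0.6]
opening: 0.0153
grip_force: 30.0
time: 8.0
tool_pos: [0.5868, 0.1686, 0.206]
tool_rot: [-3.141, 0.0, 0.89]
contact_force: [0.8, 0.7, -0.4]
opening: 0.0158
grip_force: 30.0
```

```bash
python3 -m inch '{"travel":[[0,0,1],[0,0,2],[0,0,3],[0,0,4],[0,0,4]],"turn":[0,0,0,0,0],"claw":[0.7,0.7,0.7,0.7,0.7]}' 30
python3 -m inch '{"travel":[[0,0,1],[0,0,2],[0,0,3],[0,0,4],[0,0,4]],"turn":[0,0,0,0,0],"claw":[0.7,0.7,0.7,0.7,0.7]}' 30
```

```text
time: 8.5
tool_pos: [0.5868, 0.1686, 0.202]
tool_rot: [-3.141, 0.0, 0.89]
contact_force: [0.3, 0.3, -0.7]
opening: 0.0155
grip_force: 30.0
time: 9.0
tool_pos: [0.5868, 0.1686, 0.198]
tool_rot: [-3.141, 0.0, 0.89]
contact_force: [0.1, 0.0, -0.5]
opening: 0.0156
grip_force: 30.0
```

```bash
for i in 1; do :; done; python3 -m inch '{"travel":[[0,0,0.5],[0,0,1],[0,0,1.5],[0,0,2],[0,0,2]],"turn":[0,0,0,0,0],"claw":[0.7,0.7,0.7,0.7,0.7]}' 30
python3 -m inch '{"travel":[[0,0,0.5],[0,0,1],[0,0,1.5],[0,0,1.5]],"turn":[0,0,0,0],"claw":[0.7,0.7,0.7,0.7]}' 30
python3 -m inch '{"travel":[[0,0,0.5],[0,0,1],[0,0,1]],"turn":[0,0,0],"claw":[0.7,0.7,0.7]}' 30
```

```text
time: 9.5
tool_pos: [0.5869, 0.1686, 0.1961]
tool_rot: [-3.142, 0.0, 0.89]
contact_force: [0.1, -0.1, -1.1]
opening: 0.0158
grip_force: 30.0
time: 9.9
tool_pos: [0.5868, 0.1686, 0.1947]
tool_rot: [-3.142, 0.0, 0.89]
contact_force: [0.5, -0.2, -0.4]
opening: 0.0153
grip_force: 30.0
time: 10.2
tool_pos: [0.5868, 0.1685, 0.1937]
tool_rot: [3.142, 0.0, 0.89]
contact_force: [0.3, -0.7, 0.9]
opening: 0.0156
grip_force: 30.0
```

```bash
python3 -m inch '{"travel":[[0,0,0.5],[0,0,1],[0,0,1]],"turn":[0,0,0],"claw":[0.7,0.7,0.7]}' 30
python3 -m inch '{"travel":[[0,0,0.5],[0,0,0.5]],"turn":[0,0],"claw":[0.7,0.7]}' 30
python3 -m inch '{"travel":[[0,0,0.5],[0,0,0.5]],"turn":[0,0],"claw":[0.7,0.7]}' 30
```

```text
time: 10.5
tool_pos: [0.5869, 0.1686, 0.1927]
tool_rot: [3.141, 0.0, 0.89]
contact_force: [-0.5, -0.8, 1.7]
opening: 0.0154
grip_force: 30.0
time: 10.7
tool_pos: [0.5869, 0.1686, 0.1922]
tool_rot: [3.141, 0.0, 0.89]
contact_force: [-1.0, -0.9, 1.5]
opening: 0.0156
grip_force: 30.0
time: 10.9
tool_pos: [0.5869, 0.1686, 0.1916]
tool_rot: [3.142, 0.0, 0.89]
contact_force: [-0.4, -0.9, 0.9]
opening: 0.016
grip_force: 30.0
```

```bash
python3 -m inch '{"travel":[[0,0,0.5],[0,0,0.5]],"turn":[0,0],"claw":[0.7,0.7]}' 30
python3 -m inch '{"travel":[[0,0,0.5],[0,0,0.5]],"turn":[0,0],"claw":[0.7,0.7]}' 30
```

```text
time: 11.1
tool_pos: [0.5869, 0.1686, 0.1911]
tool_rot: [3.142, 0.0, 0.89]
contact_force: [-0.5, -2.2, 2.0]
opening: 0.0154
grip_force: 30.0
time: 11.3
tool_pos: [0.5869, 0.1686, 0.1906]
tool_rot: [3.142, 0.0, 0.89]
contact_force: [-0.4, -0.5, 1.5]
opening: 0.0156
grip_force: 30.0
```

```bash
python3 -m inch '{"travel":[[0,0,0.5],[0,0,0.5]],"turn":[0,0],"claw":[0.7,0.7]}' 30
python3 -m inch '{"travel":[[0,0,0.5],[0,0,0.5]],"turn":[0,0],"claw":[0.7,0.7]}' 30
python3 -m inch '{"travel":[[0,0,0.4],[0,0,0.4]],"turn":[0,0],"claw":[0.7,0.7]}' 30
```

```text
time: 11.5
tool_pos: [0.5869, 0.1686, 0.1904]
tool_rot: [3.141, -0.0, 0.89]
contact_force: [-0.9, -1.6, 3.2]
opening: 0.0158
grip_force: 30.0
time: 11.7
tool_pos: [0.587, 0.1687, 0.1903]
tool_rot: [3.141, -0.001, 0.89]
contact_force: [-1.3, -1.1, 7.1]
opening: 0.0153
grip_force: 30.0
time: 11.9
tool_pos: [0.5871, 0.1687, 0.1903]
tool_rot: [3.141, -0.001, 0.89]
contact_force: [-3.2, -1.5, 8.2]
opening: 0.0159
grip_force: 30.0
```

```bash
python3 -m inch '{"travel":[[0,0,0.4],[0,0,0.4]],"turn":[0,0],"claw":[0.7,0.7]}' 30
python3 -m inch '{"travel":[[0,0,0.4],[0,0,0.4]],"turn":[0,0],"claw":[0.7,0.7]}' 30
```

```text
time: 12.1
tool_pos: [0.5872, 0.1688, 0.1903]
tool_rot: [3.14, -0.001, 0.89]
contact_force: [-2.9, -0.9, 8.8]
opening: 0.0159
grip_force: 30.0
time: 12.3
tool_pos: [0.5872, 0.1688, 0.1902]
tool_rot: [3.14, -0.002, 0.89]
contact_force: [-4.6, -1.5, 12.3]
opening: 0.0153
grip_force: 30.0
```

The firm stop is reached: the TCP halts at 0.1903, where the geometry predicts 0.1904, and the force rises to 12 N. I'll relax, release, and pre-rotate for the nut.

```bash
python3 -m inch '{"travel":[[0,0,-1],[0,0,-1.8],[0,0,-1.8],[0,0,-1.8],[0,0,-1.8],[0,0,-1.8],[0,0,-1.8]],"turn":[0,0,0,0,0,0,0],"claw":[0.7,0.7,0.4,0.1,0,0,0]}' 30
python3 -m inch '{"travel":[[-0.4,0,0],[-0.4,0,0],[-0.4,0,0],[-0.4,0,0],[-0.4,0,10],[-0.4,0,20],[-0.4,0,28],[-0.4,0,33],[-0.4,0,35],[-0.4,0,35],[-0.4,0,35]],"turn":[-1.5,-3,-4.5,-6,-6,-6,-6,-6,-6,-6,-6],"claw":[0,0,0,0,0,0,0,0,0,0,0]}' 30
python3 - <<'E'
from h import *
d=snap('wrist','w4'); s=robot.observe(); print(s['time'],s['qpos'],s['tool_pos'],s['contact_force'],s['torque'])
cv2.imwrite('pics/w4b.png',np.hstack([cv2.resize(d['pixels'][:,:,::-1],(480,300)),cv2.resize(d['pixels'][180:280,270:370,::-1],(300,300))]))
E
```

```text
time: 13.0
tool_pos: [0.5869, 0.1687, 0.1901]
tool_rot: [-3.142, 0.0, 0.89]
contact_force: [0.5, -0.8, -0.5]
opening: 0.0449
grip_force: 0.0
time: 14.1
tool_pos: [0.5868, 0.1683, 0.1556]
tool_rot: [3.141, -0.0, 1.414]
contact_force: [-0.7, 1.0, 0.1]
opening: 0.046
grip_force: 0.0
14.15 [ 1.53936944e-01  6.25358576e-01  1.45264849e+00 -1.29195982e-04
  1.06275157e+00  3.11019283e-01] [0.58688349 0.16834887 0.15568931] [ 0.60846142 -0.549109   -0.25316981] [-0.00711864 -0.08357319 -0.02306421]
```

View pics/w4b.png

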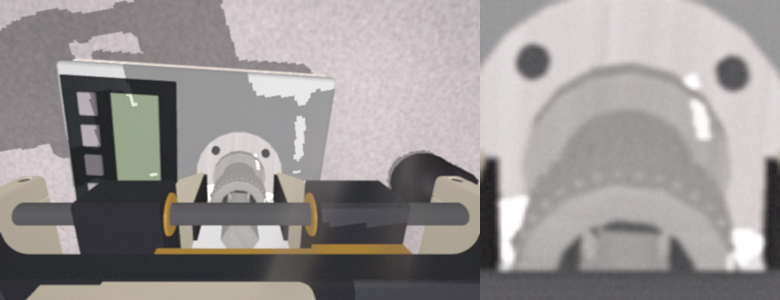

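The pin stands upright in the nut at crop (625,240), the fingers straddle the nut, and the mouse lies clear at (425,180). Gripping the nut next.

```bash
python3 -m inch '{"travel":[[0,0,0],[0,0,0],[0,0,0],[0,0,0],[0,0,0],[0,0,0]],"turn":[0,0,0,0,0,0],"claw":[0.3,0.4,0.4,0.4,0.4,0.4]}' 60
python3 -m inch '{"travel":[[0,0,0],[0,0,0],[0,0,0],[0,0,0],[0,0,0]],"turn":[0.6,1.2,1.8,2.4,2.4],"claw":[0.4,0.4,0.4,0.4,0.4]}' 60
cat > t.py <<'E'
from h import *
s=robot.observe(); print(s['time'],s['tool_rot'].round(4),s['contact_force'].round(1),s['torque'].round(3),s['joint_efforts'].round(2)[5],s['opening'],s['qpos'][5])
E
python3 t.py
```

```text
time: 14.75
tool_pos: [0.586, 0.1685, 0.1555]
tool_rot: [-3.14, 0.0, 1.414]
contact_force: [-5.1, 0.4, 5.5]
opening: 0.0327
grip_force: 60.0
time: 15.25
tool_pos: [0.586, 0.1685, 0.1555]
tool_rot: [-3.14, 0.001, 1.204]
contact_force: [-6.5, 1.7, 5.9]
opening: 0.0325
grip_force: 60.0
15.25 [-3.1405e+00  6.0000e-04  1.2037e+00] [-6.5  1.7  5.9] [-0.018  0.891  0.042] 0.47 0.032539880532165465 0.5214300287354042
```

```bash
python3 -m inch '{"travel":[[-0.3,-0.7,0],[-0.3,-0.7,0],[-0.3,-0.7,0]],"turn":[0,0.5,1],"claw":[0.4,0.4,0.4]}' 60; python3 t.py
python3 -m inch '{"travel":[[0,0,0],[0,0,0],[0,0,0]],"turn":[0.5,1,1.5],"claw":[0.4,0.4,0.4]}' 60;python3 t.py
python3 -m inch '{"travel":[[0,0,0],[0,0,0]],"turn":[0,0],"claw":[0.4,0.4]}' 60;python3 t.py
```

```text
time: 15.55
tool_pos: [0.5859, 0.1684, 0.1555]
tool_rot: [3.141, -0.0, 1.117]
contact_force: [-3.7, 0.4, 3.3]
opening: 0.0331
grip_force: 60.0
15.55 [ 3.1411e+00 -2.0000e-04  1.1166e+00] [-3.7  0.4  3.3] [0.129 0.542 0.409] -0.19 0.0330870738067789 0.6085906840167675
time: 15.85
tool_pos: [0.5859, 0.1684, 0.1555]
tool_rot: [3.141, -0.0, 0.986]
contact_force: [-3.0, 0.7, 3.3]
opening: 0.0329
grip_force: 60.0
15.85 [ 3.1412e+00 -2.0000e-04  9.8560e-01] [-3.   0.7  3.3] [0.191 0.57  0.393] -0.17 0.03285262070354619 0.7395784016522634
time: 16.05
tool_pos: [0.5859, 0.1684, 0.1555]
tool_rot: [3.141, -0.0, 0.987]
contact_force: [-3.0, 1.4, 4.6]
opening: 0.033
grip_force: 60.0
16.05 [ 3.1414e+00 -4.0000e-04  9.8730e-01] [-3.   1.4  4.6] [ 0.194  0.597 -0.02 ] 0.03 0.03297216523483105 0.7375390740801403
```

```bash
python3 -m inch '{"travel":[[0,0,0],[0,0,0],[0,0,0],[0,0,0]],"turn":[0.5,1,1.5,2],"claw":[0.4,0.4,0.4,0.4]}' 60;python3 t.py
python3 -m inch '{"travel":[[0,0,0],[0,0,0],[0,0,0],[0,0,0]],"turn":[0.5,1,1.5,2],"claw":[0.4,0.4,0.4,0.4]}' 60;python3 t.py
```

```text
time: 16.45
tool_pos: [0.5859, 0.1684, 0.1555]
tool_rot: [3.141, -0.0, 0.812]
contact_force: [-4.3, 1.5, 4.5]
opening: 0.0332
grip_force: 60.0
16.45 [ 3.1413e+00 -3.0000e-04  8.1190e-01] [-4.3  1.5  4.5] [0.251 0.554 0.401] -0.17 0.0331993416996421 0.9132490742853812
time: 16.85
tool_pos: [0.5859, 0.1685, 0.1555]
tool_rot: [3.141, -0.0, 0.637]
contact_force: [-3.2, 2.1, 4.2]
opening: 0.0329
grip_force: 60.0
16.85 [ 3.1414e+00 -3.0000e-04  6.3740e-01] [-3.2  2.1  4.2] [0.281 0.609 0.424] -0.17 0.03285702307535574 1.0877600792758646
```

```bash
python3 -m inch '{"travel":[[0,0,0],[0,0,0]],"turn":[0.5,1],"claw":[0.4,0.4]}' 60;python3 t.py
python3 -m inch '{"travel":[[0,0,0],[0,0,0]],"turn":[0.5,1],"claw":[0.4,0.4]}' 60;python3 t.py
```

```text
time: 17.05
tool_pos: [0.5859, 0.1684, 0.1555]
tool_rot: [3.141, -0.0, 0.55]
contact_force: [-3.1, 1.5, 5.3]
opening: 0.0328
grip_force: 60.0
17.05 [ 3.1414e+00 -3.0000e-04  5.5000e-01] [-3.1  1.5  5.3] [0.334 0.646 0.423] -0.17 0.03279299779922198 1.1750708632491353
time: 17.25
tool_pos: [0.5859, 0.1684, 0.1555]
tool_rot: [3.141, -0.0, 0.463]
contact_force: [-3.2, 1.2, 5.7]
opening: 0.0331
grip_force: 60.0
17.25 [ 3.1414e+00 -3.0000e-04  4.6280e-01] [-3.2  1.2  5.7] [0.272 0.593 0.46 ] -0.17 0.03306366018346959 1.262337483342597
```

```bash
python3 -m inch '{"travel":[[0,0,0],[0,0,0]],"turn":[0.5,1],"claw":[0.4,0.4]}' 60;python3 t.py
```

```text
time: 17.45
tool_pos: [0.5859, 0.1684, 0.1555]
tool_rot: [3.141, -0.0, 0.376]
contact_force: [-3.5, 1.5, 4.2]
opening: 0.033
grip_force: 60.0
17.45 [ 3.1415e+00 -3.0000e-04  3.7550e-01] [-3.5  1.5  4.2] [0.245 0.616 0.345] -0.17 0.03297014786174971 1.3496010530462985
```

```bash
python3 -m inch '{"travel":[[0,0,0],[0,0,0]],"turn":[0.5,1],"claw":[0.4,0.4]}' 60;python3 t.py
python3 -m inch '{"travel":[[0,0,0],[0,0,0]],"turn":[0.5,1],"claw":[0.4,0.4]}' 60;python3 t.py
```

```text
time: 17.65
tool_pos: [0.5859, 0.1684, 0.1555]
tool_rot: [3.142, -0.0, 0.288]
contact_force: [-3.0, 0.3, 5.1]
opening: 0.0328
grip_force: 60.0
17.65 [ 3.1415e+00 -4.0000e-04  2.8820e-01] [-3.   0.3  5.1] [0.27  0.635 0.417] -0.16 0.03281586264816228 1.436874611314857
time: 17.85
tool_pos: [0.5859, 0.1684, 0.1555]
tool_rot: [3.142, -0.0, 0.201]
contact_force: [-3.9, 1.9, 5.0]
opening: 0.0331
grip_force: 60.0
17.85 [ 3.1415e+00 -3.0000e-04  2.0100e-01] [-3.9  1.9  5. ] [0.328 0.597 0.423] -0.14 0.033129993329638244 1.5240773931881342
```

```bash
python3 -m inch '{"travel":[[0,0,0],[0,0,0]],"turn":[0.5,1],"claw":[0.4,0.4]}' 60;python3 t.py
```

```text
time: 18.05
tool_pos: [0.5859, 0.1684, 0.1555]
tool_rot: [3.142, -0.0, 0.114]
contact_force: [-4.5, 1.3, 5.4]
opening: 0.0331
grip_force: 60.0
18.05 [ 3.1415e+00 -4.0000e-04  1.1390e-01] [-4.5  1.3  5.4] [0.32  0.618 0.525] -0.09 0.0331058194223861 1.6112578795796253
```

```bash
python3 -m inch '{"travel":[[0,0,0],[0,0,0]],"turn":[0.5,1],"claw":[0.4,0.4]}' 60;python3 t.py
```

```text
time: 18.25
tool_pos: [0.5859, 0.1684, 0.1555]
tool_rot: [3.142, -0.0, 0.027]
contact_force: [-3.8, 1.3, 5.4]
opening: 0.033
grip_force: 60.0
18.25 [ 3.1415e+00 -4.0000e-04  2.6800e-02] [-3.8  1.3  5.4] [0.301 0.653 0.601] -0.01 0.03300271056917409 1.6984051700658531
```

```bash
python3 -m inch '{"travel":[[0,0,0],[0,0,0]],"turn":[0.4,0.8],"claw":[0.4,0.4]}' 60;python3 t.py
```

```text
time: 18.45
tool_pos: [0.5859, 0.1685, 0.1555]
tool_rot: [3.141, -0.0, -0.042]
contact_force: [-3.8, 2.1, 4.4]
opening: 0.0326
grip_force: 60.0
18.45 [ 3.1415e+00 -4.0000e-04 -4.2500e-02] [-3.8  2.1  4.4] [0.34 0.63 0.65] 0.18 0.03263882758822133 1.7677660851725785
```

```bash
python3 -m inch '{"travel":[[0,0,0],[0,0,0]],"turn":[0.4,0.9],"claw":[0.4,0.4]}' 60;python3 t.py; python3 t.py
```

```text
time: 18.65
tool_pos: [0.5859, 0.1685, 0.1555]
tool_rot: [3.141, -0.0, -0.121]
contact_force: [-3.7, 0.8, 5.0]
opening: 0.0331
grip_force: 60.0
18.65 [ 3.1415e+00 -5.0000e-04 -1.2090e-01] [-3.7  0.8  5. ] [0.367 0.661 0.765] 0.06 0.03307518421631374 1.846301886668031
18.65 [ 3.1415e+00 -5.0000e-04 -1.2090e-01] [-3.7  0.8  5. ] [0.367 0.661 0.765] 0.06 0.03307518421631374 1.846301886668031
```

The torque is 0.765, about 0.36 above the drag, so it is hand-tight. Releasing and retreating.

```bash
python3 -m inch '{"travel":[[0,0,0],[0,0,0],[0,0,0],[0,0,0],[0,0,0],[0,0,-10],[0,0,-30],[0,0,-60],[0,0,-90],[0,0,-110],[0,0,-110]],"turn":[0,0,0,0,0,0,0,0,0,0,0],"claw":[0.2,0,-0.1,-0.1,-0.1,-0.1,-0.1,-0.1,-0.1,-0.1,-0.1]}' 60
python3 - <<'E'
from h import *
d=snap('wrist','w5'); t=snap('scene','s5')
cv2.imwrite('pics/f.png',np.hstack([cv2.resize(d['pixels'][100:300,220:420,::-1],(400,400),interpolation=2),cv2.resize(t['pixels'][130:330,170:370,::-1],(400,400),interpolation=2)]))
# pin top centre expected
print(proj(t,(.586,.1685,.148)),proj(t,(.586,.1685,.118)),proj(t,(.586,.1685,.156)))
E
```

```text
time: 19.75
tool_pos: [0.5872, 0.1685, 0.2696]
tool_rot: [-3.14, -0.007, -0.122]
contact_force: [0.6, -0.9, -0.5]
opening: 0.0504
grip_force: 0.0
(np.float64(350.1492072310014), np.float64(143.71772227334785)) (np.float64(349.2974734598538), np.float64(154.19318540351148)) (np.float64(350.3808684211878), np.float64(140.86852415687775))
```

View pics/f.png

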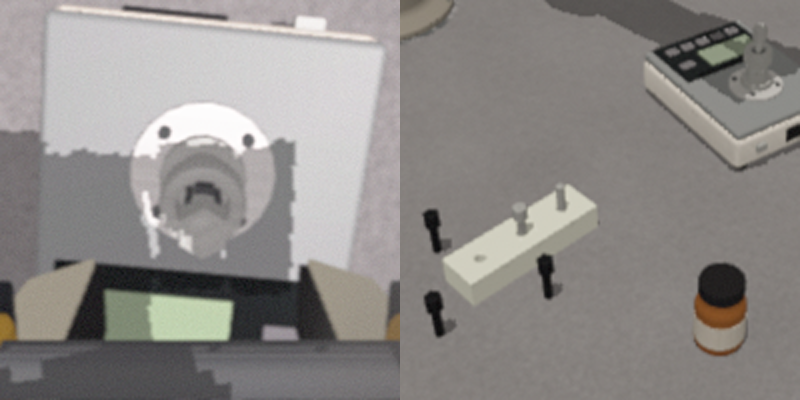

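The pin stands seated in the nut (pin top in the scene at about (350,143), as predicted), the other pins, decoys and jar are undisturbed, and the robot is clear.

```bash
python3 -c "
from cell import robot
print(robot.hand_in())"
```

```text
the job is handed in; nothing more can be done
None
```

The job is handed in: the hex pin is seated on the stop, the collet nut is tightened to about 0.36 N m above drag and released, and nothing else was touched, in about 20 s of robot time.

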